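Put the kettle on and bring the tea jar round to the front

ROBOT

A 6-joint arm with a two-finger parallel gripper is mounted at the origin on the work surface. World frame = base frame: x ahead of the robot, y to its left, z up, the work surface at z = 0. Lengths are in m, angles in degrees, forces in N, time in s.
With the tool pointing down it reaches from about 0.3 to 0.75 m from the base axis. Payload 8.5 kg.
Tool frame: the origin (TCP) lies midway between the tips of the shut fingers; the grasp point (between the pads) lies pinch_z behind it (pinch_z is the distance from the TCP to the grasp point, in m); x points along the fingers, y is the direction in which the jaws open and shut, and the axes are right-handed (so a half turn about x gives the same grasp; the last joint's range is limited). The gripper opens to 88 mm and grips with 3 to 60 N. Pads are 18 mm wide; open, the fingers measure 123 mm over their backs; the gripper's body (75 mm by 187 mm) begins 45 mm behind the grasp point.
Start: joints at [60.315, 21.807, 74.336, -0, 83.858, -12.336], TCP at [0.164, 0.525, 0.239] pointing down, gripper open.
Joint ranges: [-178.18, 178.18], [-50.72, 133.34], [12.68, 142.11], [-81.47, 261.47], [9.98, 163.14], [-165.26, 165.26]. Speed limits (degrees/s): [136.94, 136.94, 180, 180, 180, 180].

INTERFACE

Orientations are given as [roll, pitch, yaw] about the fixed x, y, z axes, in that order (R = Rz(yaw) Ry(pitch) Rx(roll)).
In Python, from station import move_to, move_l, movej, move_gripper, wait, ik, capture, get_calibration, PlanningError, hand_in, outline_of, get_time, get_joints, get_qd, get_joint_torque, get_tool_pos, get_orientation, get_ft_force, get_ft_torque, get_finger_gap, pinch_z gives the robot as it stands. The module is installed in compiled form; this text tells all that it offers. Calls block until the motion is done:
- move_to(position, orientation): joint-space move of the TCP to a pose.
- move_l(position, feed=0.15, rotation=None, force_limit=None): straight line of the TCP; rotation=None keeps the orientation; feed is the mean speed in m/s. With force_limit (N) it stops when the force on the tool has changed by that much, and returns True; else False.
- movej(angles): joint-space move.
- move_gripper(opening, squeeze=None): finger opening in m; squeeze is the grip in N (None keeps the last); returns when the fingers have stopped.
- wait(seconds).
- ik(position, orientation): joint angles nearest the present ones, or None.
- capture(name): name is "scene" or "top"; returns (picture, depth): 420x560x3 uint8, red, green, blue; 420x560 float32, m along the optical axis (not along the pixel's ray), 0 where there is no reading.
- get_calibration(name): a dict with "vfov" (degrees; the focal length in pixels is half the picture's height over the tangent of half this angle, whatever the lens; pixels are square), "cx", "cy" (the principal point, pixels), "dist_coeffs" ([k1, k2, p1, p2, k3] as OpenCV has them; the pictures are not rectified), "R" (3x3) and "t" (3): a world point X has camera coordinates R X + t. Camera axes: x right, y down, z forward; pixel columns grow to the right and rows downward; lengths in m; the calibration is good to about 2 mm. A picture is of the moment at which its call begins. get_calibration takes no time and is no camera call.
A pose or a line that the arm cannot do raises PlanningError and nothing moves.
- hand_in(): hands the job in, once; it reports no verdict.
Trained networks look in the newest picture that a camera, given by its name, has taken for a name from the list of things; names that differ only in an ending like _2 or _b are one class to them, and where a whole thing is asked for, a point or a joint stands for the part that bears it (a point fixed in the world has none). Each returns a list of dicts, best first, with "score" (0 to 1); they miss things now and then, are a little off and sometimes report something else, mostly with a low value. They report only what shows in the picture. A call takes as long as a camera call. They do not tell look-alikes from the thing itself.
- outline_of(camera, label): "mask" (420x560 bool, what is visible of it) and "extent" ([left, top, right, bottom] in pixels, round what is visible of it).
Readings, each from a call of its own:
- get_time(): time.
- get_joints(): joint angles.
- get_qd(): joint speeds.
- get_joint_torque(): joint torques, N m.
- get_tool_pos(): TCP position.
- get_orientation(): TCP orientation.
- get_ft_force(): force on the tool from outside, world axes, zero at the start.
- get_ft_torque(): the same for the moment, N m.
- get_finger_gap(): finger opening in m.
Only numpy, scipy, OpenCV 4.12 (cv2) and the standard library are available. Lean on these libraries where they do the work, as an engineer would, in place of code of your own. Each camera call takes 0.05 s, during which the arm holds its last target. There are 200 camera calls.

TASK

I am making tea: first put the kettle on by flipping down the switch lever on top of its handle until it clicks on. Then turn the jar carousel by the knob on its post, keeping off the jars, until the tea jar (the taller one with the ball stopper) is squarely at the front, towards the counter's front edge on the far side from you, where I stand. Finish with the knob still gripped, holding the turntable still there so that I can lift the jar out; the jars stay standing, and the mug, tin and spoon are left where they are.

Things in the scene. Friction and masses are not known exactly. Their poses are not given: they have to be found in the camera images.
- kettle_switch (a joint): the kettle's on/off switch, a grey flip lever 26 mm wide and 46 mm long on top of the black handle, hinged at the end next to the jug and reaching out along the handle. 0 = off (lever raised about 29 degrees), 0.40 = on (lever pressed down nearly flat). An over-centre spring snaps it to whichever end is nearer; about 3 N down on its free end starts it from off; it springs back if let go before half-way (0.20)
- switch_tip (a point): the place to press: on the lever's upper face, 8 mm short of its free end, on its centre line. About 0.229 m above the worktop when off, 14 mm lower when on (and 6 mm farther from the jug)
- kettle: steel kettle, full and heavy (does not move): jug 156 mm across at the foot, 210 mm high to the lid's knob, standing on a black power base. Origin: centre of the underside, on the worktop. Its own +x axis points from the jug to the handle (the handle's outer side is 139 mm from the jug's axis) and its spout to -x; the switch lever points along +x with its hinge 66 mm from the jug's axis and 208 mm up
- foot: fixed round black foot of the carousel, 190 mm across, mostly hidden below the platter. Origin: on the carousel's axis, on the worktop. Its +x axis points straight to the counter's front edge (the long edge with the drawers below, on the far side of the counter from the robot; the same direction as the world's +x); y is along the counter
- knob (a point): centre of the round wooden turning knob on top of the carousel's centre post: 44 mm across with upright sides over the middle 22 mm, 41 mm high in all, its centre 217 mm above the worktop. It is one piece with the wooden platter (300 mm across, rim 28 mm high, floor of the platter 30 mm above the worktop)
- carousel (a joint): the carousel's turn about its upright axis (rad, anticlockwise seen from above), endless in both directions, free-running with little friction (about 0.03 N m), so it coasts a little if let go. It always reads 0 at the start, wherever the jars then stand
- tea_jar_mid (a point): the tea jar: the one jar with a ball stopper and the tallest: white stoneware 64 mm across, 108 mm high, with a cork ball of 42 mm on it, 149 mm in all; it stands loose on the platter, about 105 mm from the axis. Point: on the jar's axis, 54 mm above its underside
- jar1_mid (a point): one of the five other jars: white stoneware 64 mm across, 88 mm high, flat cork lid, 99 mm in all, standing loose on the platter about 105 mm from the axis, 60 degrees from its neighbours. Point: on its axis, 44 mm above its underside
- jar2_mid (a point): one of the five other jars: white stoneware 64 mm across, 88 mm high, flat cork lid, 99 mm in all, standing loose on the platter about 105 mm from the axis, 60 degrees from its neighbours. Point: on its axis, 44 mm above its underside
- jar3_mid (a point): one of the five other jars: white stoneware 64 mm across, 88 mm high, flat cork lid, 99 mm in all, standing loose on the platter about 105 mm from the axis, 60 degrees from its neighbours. Point: on its axis, 44 mm above its underside
- jar4_mid (a point): one of the five other jars: white stoneware 64 mm across, 88 mm high, flat cork lid, 99 mm in all, standing loose on the platter about 105 mm from the axis, 60 degrees from its neighbours. Point: on its axis, 44 mm above its underside
- jar5_mid (a point): one of the five other jars: white stoneware 64 mm across, 88 mm high, flat cork lid, 99 mm in all, standing loose on the platter about 105 mm from the axis, 60 degrees from its neighbours. Point: on its axis, 44 mm above its underside
- mug_mid (a point): bystander: blue mug, 80 mm across, 92 mm high, towards the front edge. Point: its centre, 46 mm up
- cocoa_tin_mid (a point): bystander: round tin, 90 mm across, 130 mm high, at the robot's left. Point: its centre, 65 mm up
- teaspoon: bystander: steel spoon 140 mm long, lying towards the front edge. Origin: centre of its underside
There are look-alikes about, which are no part of the job. What is shaped like the part that bears tea_jar_mid but pink or yellow is not meant.

How it is judged (in metres and radians):
On the way, in this order (a step that is already met when the one before it is completed fails the run):
1. the kettle is switched on (value of joint kettle_switch above 0.34 rad), for 0.2 s.
2. the tea jar is at the front, with the knob gripped (y of tea_jar_mid in the frame of foot between -0.018 and 0.018 m and x of tea_jar_mid in the frame of foot above 0.08 m and contact force between the fingers and carousel above 2 N and distance between the grasp point and knob below 0.03 m), for 0.2 s.
At the end, for the whole second after the job is handed in: Kettle switch on (over 0.34 rad); tea jar at the front, within 18 mm sideways of the line from the axis to the front edge; carousel at rest (under 0.05 rad/s), its knob gripped (over 2 N, grasp point within 30 mm of its centre); all jars upright on the platter (all of step 2 and value of joint kettle_switch above 0.34 rad and velocity of joint carousel between -0.05 and 0.05 rad/s and angle between each of tea_jar_mid, jar1_mid, jar2_mid, jar3_mid, jar4_mid, jar5_mid's own z axis and vertical below 0.1 rad and horizontal distance between each of tea_jar_mid, jar1_mid, jar2_mid, jar3_mid, jar4_mid, jar5_mid and foot below 0.125 m); the arm keeps its last pose, push and grip.
It fails at once if a jar is tipped (angle between any of tea_jar_mid, jar1_mid, jar2_mid, jar3_mid, jar4_mid, jar5_mid's own z axis and vertical above 0.35 rad).
It fails at once if the robot pushes on a jar (contact force between any of the fingers, the arm and tea_jar above 2 N or contact force between any of the fingers, the arm and jar1 above 2 N or contact force between any of the fingers, the arm and jar2 above 2 N or contact force between any of the fingers, the arm and jar3 above 2 N or contact force between any of the fingers, the arm and jar4 above 2 N or contact force between any of the fingers, the arm and jar5 above 2 N).
It fails at once if the mug, tin or spoon is moved (distance of any of mug_mid, cocoa_tin_mid, teaspoon from where it was at the start of the episode above 0.03 m).
It also fails if it takes over 64 s, if anything falls off the work surface, if the arm or the gripper's body presses on something with over 40 N, if the wrist force passes 120 N, or if a joint passes its speed limit or range.

## Working session

There is one attempt and no reset: what is moved stays moved. The work goes in short steps, each a Python script; the robot and the scene stay as the last script left them, time stands still between calls to the robot, and variables do not carry over. Pictures are saved under pics/ and viewed, about 8 in all and at most 12, crops included, and the job is handed in when it is done.

```bash
mkdir -p pics; cat > h.py <<'E'
from station import *
import numpy as np, cv2
def K(n):
    c=get_calibration(n); f=210/np.tan(np.radians(c["vfov"])/2)
    return c,np.array([[f,0,c["cx"]],[0,f,c["cy"]],[0,0,1.]]),np.array(c["dist_coeffs"],float),np.array(c["R"]),np.array(c["t"])
def world(n,uv,d):
    c,k,dc,R,t=K(n); p=cv2.undistortPoints(np.array(uv,float).reshape(-1,1,2),k,dc)[:,0]
    d=np.ravel(d); X=np.c_[p*d[:,None],d]; return (X-t)@R
def proj(n,X):
    c,k,dc,R,t=K(n); return cv2.projectPoints(np.array(X,float).reshape(-1,1,3),cv2.Rodrigues(R)[0],t,k,dc)[0][:,0]
def cloud(n,dep,mask=None):
    m=dep>0
    if mask is not None: m&=mask
    v,u=np.nonzero(m); return np.c_[u,v],world(n,np.c_[u,v],dep[v,u])
E
python3 - <<'E'
from h import *
for n in("scene","top"):
    p,d=capture(n); cv2.imwrite(f"pics/{n}0.png",p[:,:,::-1]); np.save(f"{n}.npy",d)
    c=get_calibration(n); print(n,"cam at",-np.array(c["R"]).T@c["t"])
    for l in("tea_jar_mid","knob","kettle_switch","kettle","mug_mid","cocoa_tin_mid","jar1_mid"):
        for o in outline_of(n,l)[:6]:
            uv,X=cloud(n,d,o["mask"])
            print(l,round(o["score"],2),o["extent"],np.median(X,0).round(3) if len(X) else None, np.percentile(X[:,2],[2,98]).round(3) if len(X) else None)
print(pinch_z if not callable(pinch_z) else pinch_z(),get_orientation(),get_time())
E
```

```text
scene cam at [1.1376371  0.55541275 1.07294287]
tea_jar_mid 0.9 [151.7, 236.1, 177.1, 271.1] [ 0.838 -0.158  0.094] [0.009 0.146]
tea_jar_mid 0.88 [178.4, 164.0, 199.6, 207.1] [ 0.627 -0.283  0.12 ] [-0.002  0.177]
tea_jar_mid 0.63 [138.7, 153.3, 162.7, 190.9] [ 0.649 -0.478  0.086] [0.01  0.148]
tea_jar_mid 0.6 [175.9, 132.1, 195.7, 167.6] [ 0.48  -0.477  0.083] [0.005 0.148]
tea_jar_mid 0.25 [232.1, 156.5, 251.5, 183.5] [ 0.45  -0.231  0.102] [0.035 0.131]
knob 0.61 [178.9, 152.7, 266.0, 237.1] [ 0.551 -0.211  0.031] [0.019 0.234]
kettle_switch 0.63 [294.7, 229.2, 311.6, 237.7] [0.584 0.158 0.221] [0.21  0.233]
kettle 0.64 [282.1, 209.1, 355.4, 287.6] [0.547 0.195 0.156] [0.003 0.215]
mug_mid 0.93 [190.9, 256.2, 228.8, 295.8] [ 0.775 -0.022  0.052] [0.001 0.092]
jar1_mid 0.93 [190.3, 200.0, 215.2, 228.2] [ 0.655 -0.179  0.103] [0.036 0.13 ]
jar1_mid 0.66 [379.1, 310.3, 424.0, 360.4] [0.608 0.501 0.121] [0.01  0.132]
top cam at [0.37442187 0.0066048  1.34885389]
tea_jar_mid 0.95 [410.5, 234.5, 439.1, 257.1] [ 0.467 -0.481  0.103] [0.    0.149]
tea_jar_mid 0.95 [408.0, 187.4, 439.0, 
[... 357 characters left out ...]
8] [0.019 0.151]
knob 0.68 [297.7, 189.9, 386.5, 268.0] [ 0.53  -0.216  0.032] [0.024 0.236]
kettle_switch 0.58 [355.0, 187.9, 381.7, 214.0] [ 0.604 -0.285  0.137] [0.039 0.18 ]
kettle_switch 0.47 [218.5, 194.6, 230.2, 209.1] [0.579 0.156 0.22 ] [0.207 0.234]
kettle 0.81 [199.8, 189.7, 251.5, 262.0] [0.498 0.158 0.192] [0.014 0.226]
mug_mid 0.63 [271.8, 145.7, 301.2, 170.9] [ 0.785 -0.019  0.04 ] [0.002 0.096]
mug_mid 0.45 [222.6, 195.2, 230.8, 213.7] [0.582 0.157 0.222] [0.209 0.236]
cocoa_tin_mid 0.61 [106.3, 194.1, 153.0, 224.6] [0.576 0.481 0.126] [0.    0.134]
jar1_mid 0.66 [326.4, 184.0, 349.3, 206.6] [ 0.632 -0.191  0.12 ] [0.037 0.134]
0.0187 [14.05086124 89.99871106 -3.29880767] 0.8
```

```bash
python3 -c "
import cv2
a=cv2.imread('pics/top0.png')[120:300,180:460];cv2.imwrite('pics/top1.png',cv2.resize(a,None,fx=2.8,fy=2.8,interpolation=2))
a=cv2.imread('pics/scene0.png')[110:310,130:400];cv2.imwrite('pics/sc1.png',cv2.resize(a,None,fx=2.9,fy=2.9,interpolation=2))"
```

```text
(no output)
```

View pics/top1.png

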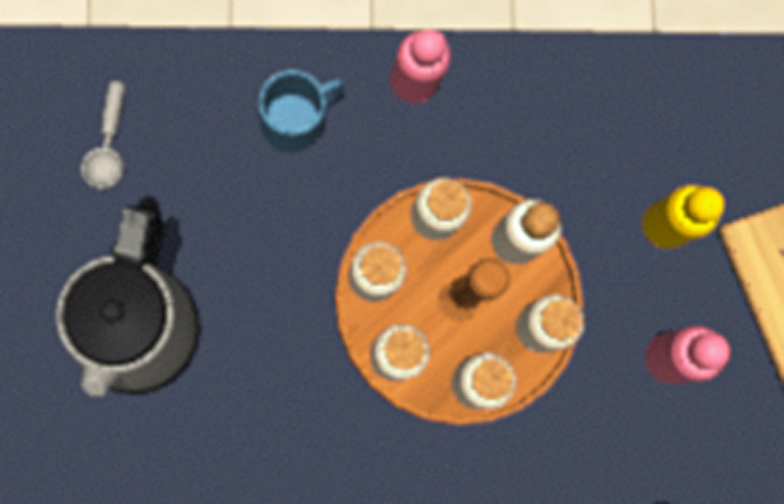

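View pics/sc1.png

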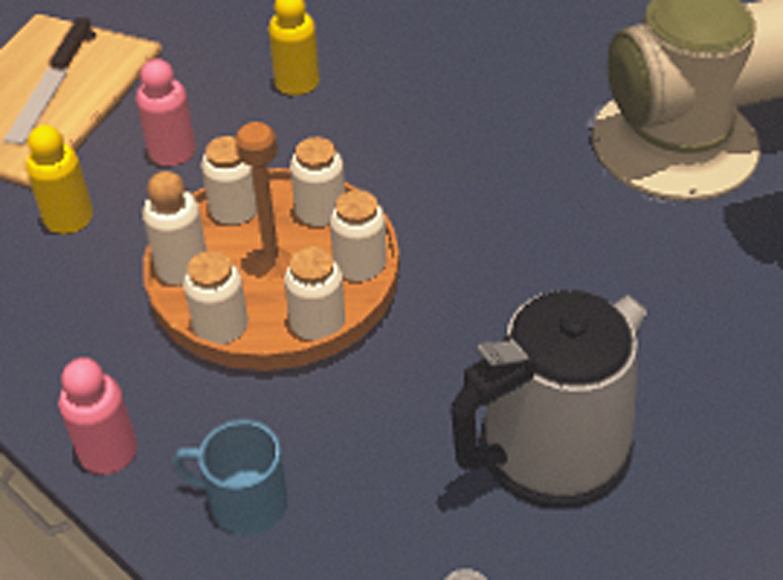

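The tea jar is the white jar with the cork ball at top-view pixel (373,199), on the platter. The pink bottles at (330,142) and (428,246) and the yellow one at (424,195) are look-alikes off the platter. The kettle lever is at about (227,203). Next I'll measure.

```bash
python3 - <<'E'
from h import *
from scipy.optimize import least_squares as ls
def circ(P,r=None):
    f=lambda q:np.hypot(*(P-q[:2]).T)-(r or q[2])
    return ls(f,[*P.mean(0),r or .1][:2 if r else 3],loss="soft_l1",f_scale=.002).x
def sph(P,r):
    return ls(lambda q:np.linalg.norm(P-q,axis=1)-r,P.mean(0)-[0,0,.01],loss="soft_l1",f_scale=.002).x
for n in("scene","top"):
    d=np.load(n+".npy"); p=cv2.imread(f"pics/{n}0.png"); uv,X=cloud(n,d)
    near=np.hypot(X[:,0]-.53,X[:,1]+.216)<.17
    hi=near&(X[:,2]>.2); k=X[hi]; side=k[(k[:,2]<.228)&(k[:,2]>.206)]
    print(n,"knob n",len(k),"zmax",k[:,2].max().round(3),"fit",circ(side[:,:2],.022).round(4),"med",np.median(k,0).round(3), "px",uv[hi].mean(0).round())
    rim=near&(X[:,2]>.02)&(X[:,2]<.034); P=X[rim][:,:2]
    c=cv2.fitEllipse if 0 else None
    R=np.hypot(*(P-[.53,-.216]).T); P=P[R>.12]
    hull=cv2.convexHull(P.astype(np.float32))[:,0]; print(" rim",circ(hull.astype(float)).round(4))
    b=X[(np.hypot(X[:,0]-.6,X[:,1]+.285)<.05)&(X[:,2]>.142)]; print(" ball",len(b),sph(b,.021).round(4),b[:,2].max().round(3))
    jt=X[(np.hypot(X[:,0]-.6,X[:,1]+.285)<.05)&(X[:,2]>.06)&(X[:,2]<.13)]; print(" jar",circ(jt[:,:2],.032).round(4))
    kt=(np.hypot(X[:,0]-.51,X[:,1]-.175)<.16)&(X[:,2]>.19); g=p[uv[:,1],uv[:,0]].astype(int)
    lid=X[kt]; 
    o=[o for o in outline_of(n,"kettle_switch") if abs(o["extent"][0]-(294.7 if n=="scene" else 218.5))<6]
    if o:
        u2,L=cloud(n,d,o[0]["mask"]); gr=p[u2[:,1],u2[:,0]].mean(1)
        s=L[(gr>75)&(L[:,2]>.203)&(L[:,2]<.245)]; q=cv2.fitLine(s.astype(np.float32),2,0,.01,.01).ravel()
        t=(s-q[3:])@q[:3]; print(" lever n",len(s),"dir",q[:3].round(3),"c",q[3:].round(4),"t",np.percentile(t,[2,98]).round(3)); print(s[np.argsort(t)][::max(1,len(s)//10)].round(3))
    bd=X[(np.hypot(X[:,0]-.51,X[:,1]-.175)<.11)&(X[:,2]>.06)&(X[:,2]<.18)]
    lidp=X[(np.hypot(X[:,0]-.51,X[:,1]-.175)<.1)&(X[:,2]>.185)]; print(" kettle top pts",len(lidp),lidp[lidp[:,2]<.205].mean(0).round(3)); i=np.hypot(X[:,0]-.51,X[:,1]-.175)<.06; print(" lid knob",X[i&(X[:,2]>.204)].mean(0).round(3) if (i&(X[:,2]>.204)).any() else 0)
E
```

```text
scene knob n 183 zmax 0.239 fit [ 0.5357 -0.2252] med [ 0.543 -0.215  0.23 ] px [218. 159.]
 rim [ 0.5378 -0.2226  0.1505]
 ball 136 [ 0.6131 -0.2988  0.1569] 0.18
 jar [ 0.6126 -0.2994]
 lever n 100 dir [ 0.863 -0.193  0.468] c [0.5839 0.1573 0.2214] t [-0.023  0.023]
[[0.563 0.166 0.21 ]
 [0.565 0.154 0.211]
 [0.571 0.165 0.213]
 [0.577 0.17  0.215]
 [0.58  0.158 0.22 ]
 [0.58  0.145 0.222]
 [0.589 0.148 0.224]
 [0.595 0.16  0.227]
 [0.597 0.148 0.228]
 [0.604 0.164 0.23 ]]
 kettle top pts 1310 [0.516 0.18  0.194]
 lid knob [0.522 0.173 0.209]
top knob n 188 zmax 0.242 fit [ 0.5375 -0.2246] med [ 0.535 -0.222  0.235] px [354. 219.]
 rim [ 0.5352 -0.222   0.1466]
 ball 149 [ 0.6137 -0.2984  0.1586] 0.183
 jar [ 0.6142 -0.2986]
 lever n 122 dir [ 0.811 -0.258  0.525] c [0.5803 0.1562 0.2205] t [-0.021  0.023]
[[0.563 0.168 0.207]
 [0.565 0.158 0.21 ]
 [0.565 0.149 0.213]
 [0.57  0.154 0.218]
 [0.574 0.146 0.215]
 [0.582 0.166 0.221]
 [0.585 0.157 0.223]
 [0.59  0.163 0.226]
 [0.589 0.15  0.23 ]
 [0.592 0.142 0.229]
 [0.597 0.153 0.237]]
 kettle top pts 1416 [0.502 0.174 0.195]
 lid knob [0.524 0.171 0.21 ]
```

```bash
python3 - <<'E'
from h import *
d0=np.array([.967,-.255]); tip=np.array([.5945,.1537])-.001*d0
move_gripper(0.0,20)
move_l([.164,.525,.32]); move_to([*tip,.30],[15,90,0]); print(get_tool_pos(),get_joints())
move_l([*tip,.245],feed=.1)
f0=get_ft_force()
print(move_l([*tip,.2135],feed=.03,force_limit=20),get_tool_pos(),get_ft_force(),f0)
wait(.3)
move_l([*tip,.30],feed=.15); wait(.3)
for n in("scene","top"):
    p,d=capture(n); cv2.imwrite(f"pics/{n}2.png",p[:,:,::-1]); uv,X=cloud(n,d)
    s=X[(np.hypot(X[:,0]-tip[0],X[:,1]-tip[1])<.012)&(X[:,2]>.19)&(X[:,2]<.25)]
    print(n,len(s),np.percentile(s[:,2],[10,50,90]).round(4) if len(s) else 0)
a=cv2.imread("pics/scene2.png")[180:300,250:400]; cv2.imwrite("pics/sc3.png",cv2.resize(a,None,fx=4,fy=4,interpolation=2))
print(get_time())
E
```

```text
[0.59317626 0.15489099 0.30019696] [ 3.58023698e+00  2.66551710e+01  5.64031255e+01  1.08594998e-02
  9.69279161e+01 -7.14919863e+01]
False [0.59329678 0.15403312 0.21518721] [-4.83382179 -0.14821784 12.69726693] [0.23841292 0.37017378 0.62381439]
scene 54 [0.2001 0.2134 0.2168]
top 3 [0.2141 0.2144 0.2153]
8.2583
```

View pics/sc3.png

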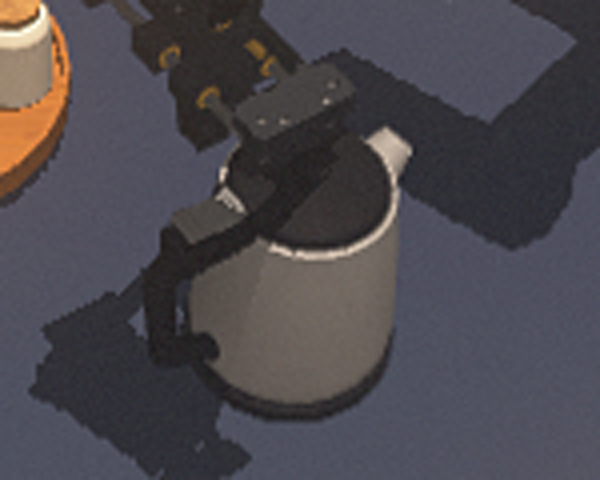

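The lever at crop pixel (210,220) now lies flat, at about 0.215 m, so the kettle is on. Next is the knob.

```bash
python3 - <<'E'
from h import *
c=np.array([.537,-.2235]); zt=.217-.0187
move_l([.594,.154,.34]); move_gripper(.08,20)
move_to([*c,.31],[135,90,0]); print(get_joints(),get_tool_pos())
p,d=capture("scene"); cv2.imwrite("pics/scene4.png",p[:,:,::-1])
print(move_l([*c,zt],feed=.08,force_limit=10),get_tool_pos(),get_orientation())
move_gripper(.03,25); wait(.3); print(get_finger_gap(),get_ft_force(),get_joints(),get_time())
p,d=capture("scene"); cv2.imwrite("pics/scene5.png",p[:,:,::-1])
a=p[110:260,130:330,::-1]; cv2.imwrite("pics/sc5.png",cv2.resize(a,None,fx=3.5,fy=3.5,interpolation=2))
E
```

```text
[-3.41890722e+01  2.29837834e+01  6.07895706e+01  1.28884060e-02
  9.62155298e+01  1.06994506e+01] [ 0.53728366 -0.22287265  0.31014454]
False [ 0.53715618 -0.22359526  0.19876234] [ 99.57673068  89.94726445 -35.42353105]
0.04232092434301705 [-9.8988109   8.77821703  5.95437872] [-3.42110015e+01  2.66606510e+01  7.32695117e+01  3.11487830e-02
  8.04732839e+01  1.07503652e+01] 13.8833
```

View pics/sc5.png

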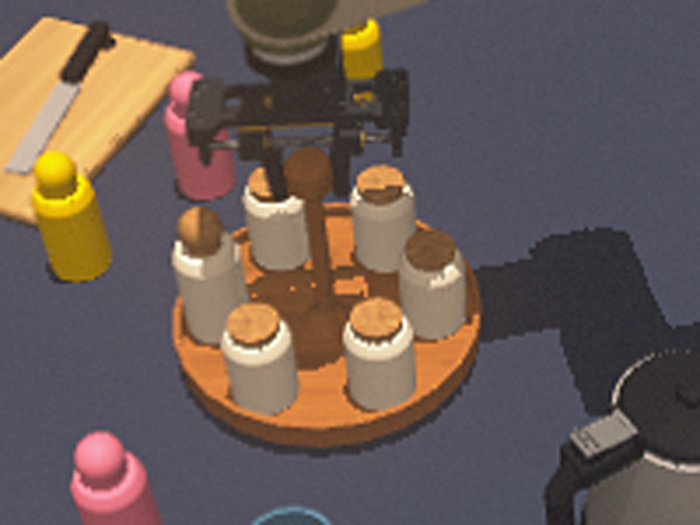

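```bash
python3 - <<'E'
from h import *
p=np.array(get_tool_pos()); move_l(list(p+[-.001,.001,0]),feed=.01); wait(.2); print(get_ft_force(),get_finger_gap(),get_tool_pos())
q=np.array(get_joints()); q0=q.copy()
for i in range(10):
    q[5]=q0[5]-44.5*(i+1)/10/1; movej(list(q))
    if i in(2,5): print(get_ft_force(),get_ft_torque(),get_tool_pos(),get_joints()[5])
wait(.5)
print(get_ft_force(),get_finger_gap(),get_tool_pos(),get_joints(),get_time())
for n in("scene","top"):
    pc,d=capture(n); cv2.imwrite(f"pics/{n}6.png",pc[:,:,::-1]); np.save(n+"6.npy",d)
a=pc=cv2.imread("pics/scene6.png")[110:310,130:330]; cv2.imwrite("pics/sc7.png",cv2.resize(a,None,fx=3,fy=3,interpolation=2))
from scipy.optimize import least_squares as ls
for n in("scene","top"):
    uv,X=cloud(n,np.load(n+"6.npy")); b=X[(X[:,0]>.6)&(X[:,0]<.69)&(abs(X[:,1]+.2235)<.045)]
    s=b[(b[:,2]>.143)&(b[:,2]<.185)]; j=b[(b[:,2]>.06)&(b[:,2]<.13)]
    for P,r,k in((s,.021,3),(j,.032,2)):
        if len(P)>15: print(n,len(P),ls(lambda q:np.linalg.norm(P[:,:k]-q,axis=1)-r,P[:,:k].mean(0)-.005,loss="soft_l1",f_scale=.002).x.round(4))
E
```

```text
[ 6.12031896 -5.35787853 -0.87679437] 0.04277488046862904 [ 0.53502054 -0.2214976   0.19809603]
[-4.03973478  2.65904317  1.32328157] [ 0.1320738   0.75593028 -0.48811594] [ 0.53462584 -0.22154972  0.19805863] -2.3167331991717695
[-6.63050713  1.45512571  2.14593832] [ 0.2794406   1.06776282 -0.46626729] [ 0.53428703 -0.22152912  0.19797728] -15.703168140865603
[-8.89130336e+00  3.53765693e-03  1.89411001e+00] 0.04267542823682456 [ 0.53387448 -0.22172755  0.19787128] [-34.23765661  26.40236591  73.75184058  -0.10067546  79.81609695
 -33.47010891] 17.7
scene 150 [ 0.6424 -0.2269  0.1576]
scene 316 [ 0.6422 -0.2275]
top 66 [ 0.6435 -0.2271]
```

View pics/sc7.png

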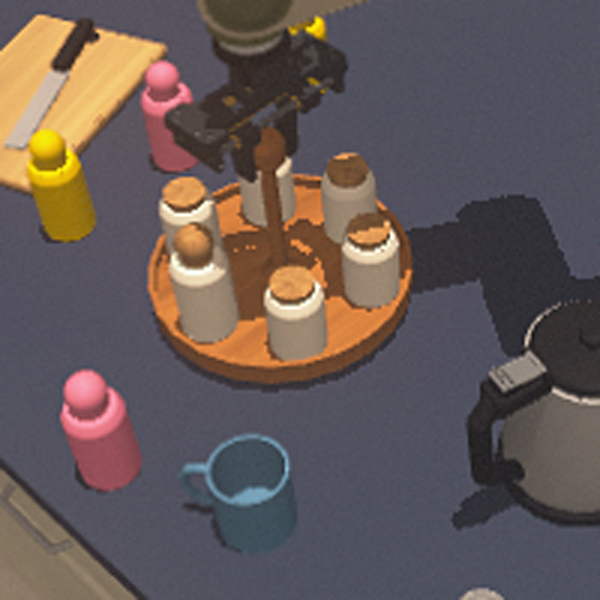

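The tea jar is at crop pixel (203,290), world (0.642, -0.227), about 4 mm off the axis line. All jars are standing and the knob is gripped. I'll trim it by 2 degrees, check again and hand in.

```bash
python3 - <<'E'
from h import *
from scipy.optimize import least_squares as ls
q=np.array(get_joints()); q[5]-=2.2; movej(list(q)); wait(.5)
pc,d=capture("scene"); uv,X=cloud("scene",d); b=X[(X[:,0]>.6)&(X[:,0]<.69)&(abs(X[:,1]+.2235)<.045)]; P=b[(b[:,2]>.143)&(b[:,2]<.185)]
print(ls(lambda q:np.linalg.norm(P-q,axis=1)-.021,P.mean(0)-.005,loss="soft_l1",f_scale=.002).x.round(4))
t=X[(np.hypot(X[:,0]-.594,X[:,1]-.154)<.012)&(X[:,2]>.2)]; print("lever z",np.median(t[:,2]),get_finger_gap(),get_ft_force(),np.abs(get_qd()).max(),get_time())
hand_in()
E
```

```text
[ 0.6429 -0.2228  0.1576]
lever z 0.21381923543496387 0.0422159799993785 [-5.59276979  1.45156344  2.08021615] 0.06529916714527916 18.6
the job is handed in; nothing more can be done
```

The kettle is on, the tea jar is at the front, and the job is handed in with the knob still gripped at 25 N. It took about 19 s of the 64 s allowed.

- **Kettle switch:** I pressed the lever down with the shut fingers. In my last check it lay flat at about 0.214 m; it stood at about 0.229 m when off.
- **Tea jar:** I turned the carousel about 46.7 degrees anticlockwise by the knob. The jar ended at about (0.643, -0.223). The axis is at y of about -0.222 to -0.2235, so the jar is within about 1 mm of the front line.
- **Grip:** the finger gap was 42 mm on the 44 mm knob, so it read slightly small. A side force of about 6 N remained from a small off-centre grip.
- **Other things:** the picture taken before the last 2-degree trim showed all the jars standing and the mug in place. I did not measure the mug, tin or spoon again at the end.

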